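# Fish the dropped R-clip from under the guard and lock the test station's post with it

## Robot

A 7-joint arm with a two-finger parallel gripper is mounted at the origin on the work surface. World frame = base frame: x ahead of the robot, y to its left, z up, the work surface at z = 0. Lengths are in m, angles in rad, forces in N, time in s.
With the tool pointing down it reaches from about 0.425 to 0.95 m from the base axis. Payload 4.7 kg.
Tool frame: the origin (TCP) lies between the finger pads; the fingertips stand 25 mm ahead of it and the grasp point (between the pads) lies 6 mm ahead of it; z points along the fingers, y is the line along which they close (so a half turn about z gives the same grasp; the last joint's range is limited). The gripper opens to 85 mm and grips with 20 to 120 N. Pads are 22 mm wide; open, the fingers measure 114 mm over their backs; the gripper's body (76 mm by 85 mm) begins 54 mm behind the grasp point. The pads swing forward as they close: fully open they stand 13 mm farther back than shut.
Start: joints at [1.259, 0.469, -0.049, 1.532, 0.024, 1.141, -0.082], TCP at [0.188, -0.648, 0.256] pointing down, gripper open.
Joint ranges: [-2.59, 2.59], [-0.33, 1.99], [-1.39, 1.29], [0.1, 2.45], [-1.04, 4.18], [0.21, 1.99], [-2.66, 2.66]. Speed limits (rad/s): [2.57, 2.57, 3.14, 3.14, 3.14, 3.14, 3.14].

## Interface

Orientations are given as a 3x3 rotation matrix whose columns are the frame's x, y, z axes.
In Python, from rig import * gives the robot as it stands. Calls block until the motion is done:
- movep(position, orientation): joint-space move of the TCP to a pose.
- move_l(position, attitude=None, feed=0.15, until_force=None): straight line of the TCP; attitude=None keeps the orientation; feed is the mean speed in m/s. With until_force (N) it stops when the force on the tool has changed by that much, and returns True; else False.
- move_joints(angles): joint-space move.
- command_gripper(opening, newtons=None): finger opening in m; newtons is the grip in N (None keeps the last); returns when the fingers have stopped.
- sleep(seconds).
- inverse_kinematics(position, orientation): joint angles nearest the present ones, or None.
- sense(): the state.
- camera(name): name is "side" or "top" or "wrist"; returns (picture, depth): 400x640x3 uint8, red, green, blue; 400x640 float32, m along the optical axis (not along the pixel's ray), 0 where there is no reading.
- camera_params(name): a dict with "K" (3x3 intrinsics, pixels), "position" and "rotation" of the camera in the world; the wrist camera has in their place "tool_from_camera" (4x4, takes a point from camera to tool coordinates, whose origin is the TCP and whose axes are the flange's). Camera axes: x right, y down, z forward; pixel columns grow to the right and rows downward; lengths in m; the calibration is good to about 2 mm. The wrist camera is an equidistant fisheye: a pixel r from the principal point sees the ray r / f radians off the axis. A picture is of the moment at which its call begins: read the wrist's pose just before it. camera_params takes no time and is no camera call.
A pose or a line that the arm cannot do raises Unreachable and nothing moves.
- finish_job(): hands the job in; it is judged then, once.
The state is a dict: "time_s": time; "joint_pos": joint angles; "qd": joint speeds; "joint_efforts": joint torques, N m; "position": TCP position; "tcp_rot": TCP orientation; "wrist_force": force on the tool from outside, world axes, zero at the start; "ft_torque": the same for the moment, N m; "finger_gap": finger opening in m; "gripper_force": force on a finger pad.
Only numpy, scipy, OpenCV 4.12 (cv2) and the standard library are available. Lean on these libraries where they do the work, as an engineer would, in place of code of your own. Each camera call takes 0.05 s, during which the arm holds its last target. There are 200 camera calls.

## Task

The test station's R-clip has been dropped and lies under the bar guard of the electronic load. Draw it out with the hooked rod until its loop is clear of the guard (keep the fingers off it until then), then lay the rod back down on the bench. Pick the clip up and push its straight leg through the cross-hole of the station's steel post until the bow has sprung over the post, then let go and leave the clip there; do not disturb the carton, the jar or the screwdriver.

Things in the scene. Friction and masses are not known exactly. Their poses are not given: they have to be found in the camera images.
- clip: R-clip of bare 8 mm steel wire, 167 mm long, 120 g, flat. Origin: where the post's axis belongs, at the underside. x along the straight leg to its rounded tip (x = 66 mm), y towards the bow, z up. Leg on y = 0, centre 4 mm above the underside. At the back a closed loop. The springy bow leg arches round the post on the +y side, at leg height, flared end at x = 33, y = 24 mm
- clip_loop (a point): centre of the loop's opening (clip x = -68, y = 8 mm, 8 mm above the underside). The loop is two stacked turns, 16 mm high: outside x = -101 to -35, y = -12 to 28 mm (40 mm wide, sides straight and parallel for x = -81 to -55 mm: grip here, across y); open inside 24 x 50 mm, where the hook goes down
- clip_seat (a point): point on the centre line of the clip's straight leg (clip x = 0, y = 0, 4 mm above the underside) that must end at the centre of the post's cross-hole
- bow (a joint): spring hinge of the bow at its neck (clip x = -15, y = 11 mm), rad: 0 = relaxed and sprung shut, about 0.1 when forced open over the post. The throat between bow and leg (x = 15 mm) is narrower than the post: forcing it over takes a push of about 5 to 15 N along x; past it the bow snaps back to 0. Pushed further than home, the rigid neck (x = -15 mm) stops the clip against the post
- hook: hooked rod, 160 g, standing on its handle, a black block 110 x 24 x 38 mm (x, y, z); origin at the centre of its underside, x along the rod. Grip the handle across its 24 mm. The 8 mm steel rod leaves it 30 mm above the underside, runs to x = 190 mm and turns straight down
- hook_tip (a point): lower end of the rod's turned-down end (hook x = 190 mm, 2 mm above the level of the handle's underside, so just clear of the bench at rest); lift it over 16 mm to pass the clip's loop
- guard: fixed guard before a black electronic load: two side plates at x = -97 and 97 mm, roof of steel cross bars 33 mm apart, from 86 to 94 mm above the bench, open only at the front. Origin: middle of the open front edge at bench level; y points inwards (210 mm deep, then the 140 mm high load to y = 330 mm). The clip lies inside, loop towards the opening, leg inwards
- station: fixed test station. Black base 110 x 150 x 40 mm (x, y, z), dark steel plate 90 x 140 mm above it (top at 62 mm), through its middle an upright cross-drilled steel post of 26 mm diameter, top at 98 mm. Origin: on the post's axis at bench level. The -x side faces the robot and is free for clip and gripper; toggle clamps, 187 mm high, at x = 25 to 70, y = +-40 to 85 mm
- pin_hole (a point): centre of the post's cross-hole, on the post's axis, 70 mm above the bench; the hole is 13 x 13 mm with bevelled mouths and runs along the station's x. The clip at home has up to 5 mm of play
- carton: bystander: cardboard carton 70 x 100 x 45 mm, origin at the centre of its underside
- jar: bystander: jar 56 mm in diameter, 75 mm high, origin at the centre of its underside
- driver: bystander: screwdriver lying on the bench, about 200 mm long along its x

How it is judged:
By the outcome, as a careful person would: the job done as asked, in the order asked, and still so for the second after the job is handed in, with the robot touching nothing.
It also fails if it takes over 61 s, if anything falls off the work surface, if the arm or the gripper's body presses on something with over 40 N, if the wrist force passes 120 N, or if a joint passes its speed limit or range.

## Working session

There is one attempt and no reset: what is moved stays moved. The work goes in short steps, each a Python script; the robot and the scene stay as the last script left them, time stands still between calls to the robot, and variables do not carry over. Pictures are saved under pics/ and viewed, at most 11 in all, crops included, and the job is handed in when it is done.

```bash
mkdir -p pics; ls; python3 - <<'E'
from rig import *
import cv2,numpy as np
for n in("top","side"):
    p,d=camera(n);cv2.imwrite(f"pics/{n}0.png",p[...,::-1]);np.save(f"{n}0.npy",d)
    c=camera_params(n);print(n,c)
print(sense()["time_s"])
E
```

```text
pics
top {'K': array([[478.67249861,   0.        , 318.58289648],
       [  0.        , 478.67249861, 196.99134508],
       [  0.        ,   0.        ,   1.        ]]), 'position': array([ 0.29359578, -0.05609756,  1.47790579]), 'rotation': array([[-0.0073959 , -0.98807528,  0.15379383],
       [-0.99978669,  0.01027251,  0.01791807],
       [-0.01928425, -0.15362851, -0.98794048]])}
side {'K': array([[458.12067044,   0.        , 318.67794662],
       [  0.        , 458.12067044, 194.83009966],
       [  0.        ,   0.        ,   1.        ]]), 'position': array([0.02098473, 0.88809893, 0.65326827]), 'rotation': array([[-0.87818931, -0.22588123,  0.42161738],
       [-0.47826334,  0.42740768, -0.76719414],
       [-0.00690775, -0.87538583, -0.48337556]])}
0.1
```

View pics/top0.png

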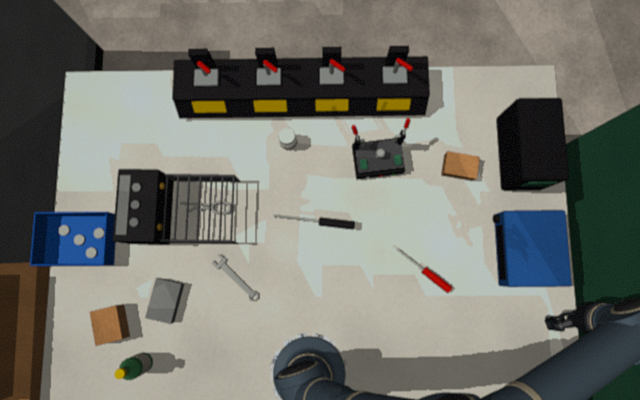

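View pics/side0.png

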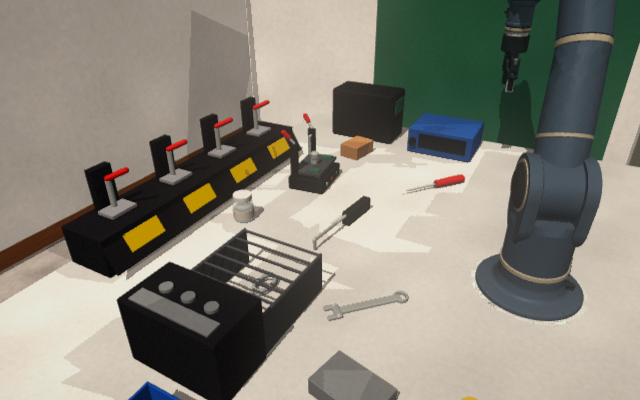

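The top view shows the guard at about (165–258, 180–243), opening right, with the clip at about (180–238, 208). The hook rod spans (275,216) to (360,224), the station is at (380,157), the carton at (461,165), the jar at (289,138) and the driver at (425,270). I'll enlarge these next.

```bash
python3 - <<'E'
import cv2,numpy as np
t=cv2.imread("pics/top0.png")
def crop(x,y,w,h,s):
    c=cv2.resize(t[y:y+h,x:x+w],None,fx=s,fy=s,interpolation=cv2.INTER_CUBIC)
    for i in range(0,w,10): cv2.putText(c,str(x+i),(i*s,8),0,.3,(0,0,255)); cv2.line(c,(i*s,10),(i*s,14),(0,0,255))
    for i in range(0,h,10): cv2.putText(c,str(y+i),(0,i*s+4),0,.3,(0,0,255))
    return c
a=crop(160,170,110,80,7); cv2.imwrite("pics/c1.png",a)
b=crop(265,200,105,40,7); c=crop(340,115,105,44+20-19,7)
cv2.imwrite("pics/c2.png",np.vstack([b,crop(340,135,105,45,7)]))
E
```

```text
(no output)
```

View pics/c1.png

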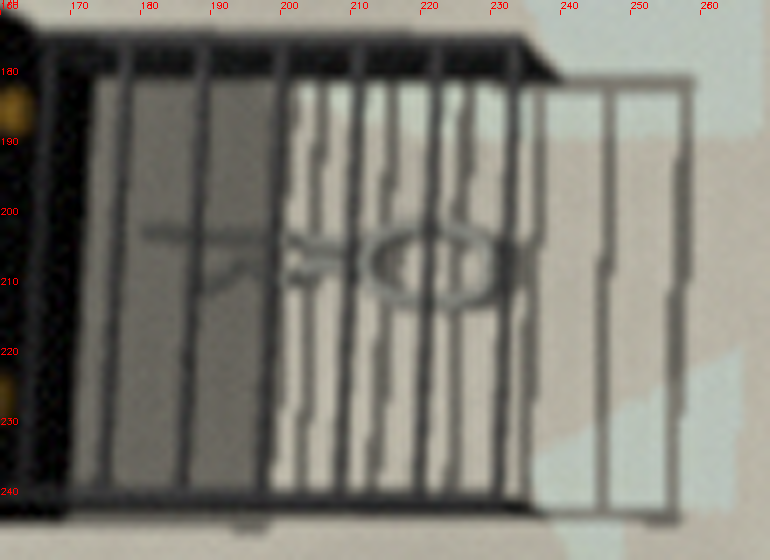

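View pics/c2.png

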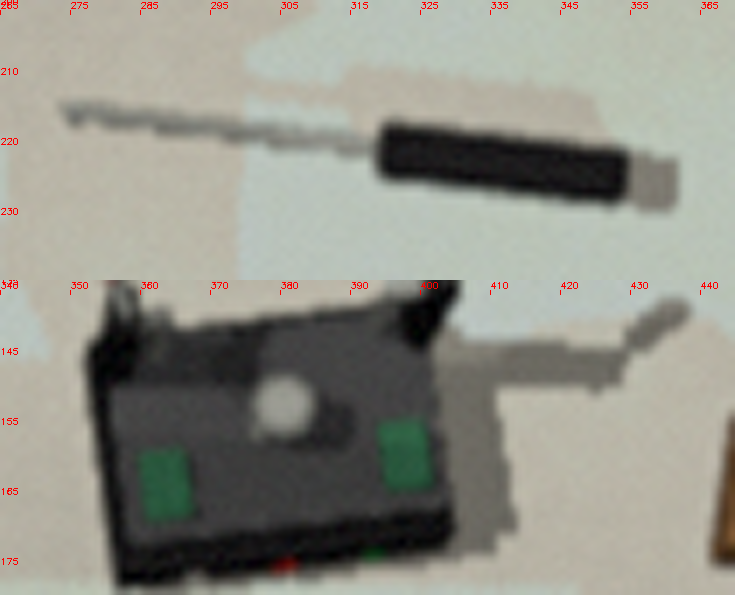

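The crops give these pixel positions:
- **Guard:** roof bars at columns 165 to 232, with the front bar at about 232. Bars further right are shadows.
- **Clip:** loop spans about 210–231 with its centre at (221,207). The leg is at row 203.5 and points left, and the bow is below it, so the clip lies face up.
- **Hook:** tip at about (274.5,216), handle from 318 to 354 along the line (319,221)–(354,225).
- **Station:** post top at (380,152.5), front edge from (356,178) to (403.5,172.5).

```bash
cat > h.py <<'E'
import numpy as np
from rig import *
def px(n,u,v,z):
    c=camera_params(n);K=c["K"];r=c["rotation"]@np.array([(u-K[0,2])/K[0,0],(v-K[1,2])/K[1,1],1]);p=c["position"]
    return p+r*(z-p[2])/r[2]
def R(a): # tool down, tool y axis (closing line) at world angle a
    y=np.array([np.cos(a),np.sin(a),0]);z=np.array([0,0,-1.]);return np.c_[np.cross(y,z),y,z]
def st():
    s=sense();print("t %.2f"%s["time_s"],"p",s["position"].round(4) if hasattr(s["position"],"round") else s["position"],"F",np.round(s["wrist_force"],1),"gap %.4f"%s["finger_gap"],"gf",np.round(s["gripper_force"],1));return s
E
python3 - <<'E'
from h import *
P=lambda n,u,v,z:print(n,px("top",u,v,z).round(4))
P("loop c",221,207,.008);P("loop right",231.5,207.5,.008);P("loop left",210.5,207,.008)
P("loop topedge",221,201,.016);P("loop bot",221,213.5,.016)
P("leg a",181,203,.004);P("leg b",199,203.5,.004)
P("guard FR roof top",233,177,.09);P("guard FR bot",231,241,.09);P("roof bk",165.5,177,.09);P("bk bot",163,241,.09)
P("hook tip rod",274.5,215.5,.03);P("rod at handle",318,221,.03)
for u,v in((319,217.5),(319,225.5),(354,221.5),(354,228.5)):P("handle",u,v,.038)
P("post",380,152.7,.098)
P("stn L",357,178,0);P("stn R",404,172.5,0);P("pl L",357,172.5,.062);P("pl R",403,167.2,.062)
P("pads L",363.5,164,.062);P("padR",397,159.5,.062)
P("carton",461,160,.045);P("jar",288,132,.075)
d=np.load("top0.npy");print(d[150:156,377:384].round(4)); print(camera_params("wrist"))
for q in((0.5,0),):print(inverse_kinematics([.45,-.2,.1],R(0)))
E
```

```text
loop c [0.4941 0.2744 0.008 ]
loop right [0.4922 0.2416 0.008 ]
loop left [0.4944 0.3072 0.008 ]
loop topedge [0.5117 0.273  0.016 ]
loop bot [0.4727 0.2721 0.016 ]
leg a [0.5085 0.4012 0.004 ]
leg b [0.5063 0.3446 0.004 ]
guard FR roof top [0.5723 0.2224 0.09  ]
guard FR bot [0.383  0.2244 0.09  ]
roof bk [0.5745 0.4238 0.09  ]
bk bot [0.3847 0.4231 0.09  ]
hook tip rod [0.4633 0.105  0.03  ]
rod at handle [ 0.4452 -0.0275  0.03  ]
handle [ 0.455  -0.0308  0.038 ]
handle [ 0.4307 -0.0306  0.038 ]
handle [ 0.4418 -0.1363  0.038 ]
handle [ 0.4207 -0.1359  0.038 ]
post [ 0.6389 -0.2134  0.098 ]
stn L [ 0.5828 -0.1504  0.    ]
stn R [ 0.5987 -0.2981  0.    ]
pl L [ 0.5875 -0.1467  0.062 ]
pl R [ 0.6022 -0.2855  0.062 ]
pads L [ 0.6135 -0.1669  0.062 ]
padR [ 0.6262 -0.2682  0.062 ]
carton [ 0.6263 -0.4652  0.045 ]
jar [0.7125 0.0607 0.075 ]
[[1.4177 1.4156 1.4198 1.4177 1.4153 1.4139 1.4157]
 [1.4128 1.4191 1.4146 1.4141 1.4128 1.4138 1.4171]
 [1.4142 1.4134 1.4086 1.4115 1.4098 1.4095 1.4136]
 [1.4144 1.4181 1.4159 1.4121 1.4096 1.4168 1.416 ]
 [1.4176 1.4113 1.4064 1.4102 1.4124 1.412  1.4156]
 [1.4145 1.4166 1.4148 1.4197 1.4116 1.4153 1.4137]]
{'K': array([[309.70691629,   0.        , 321.50738139],
       [  0.        , 309.70691629, 200.26366358],
       [  0.        ,   0.        ,   1.        ]]), 'tool_from_camera': array([[ 1.16766250e-04, -9.56870269e-01, -2.90515531e-01,
         7.30014148e-02],
       [ 9.99999525e-01, -1.69527789e-04,  9.60300797e-04,
        -2.20434509e-03],
       [-9.68133738e-04, -2.90515505e-01,  9.56869795e-01,
        -1.17585918e-01],
       [ 0.00000000e+00,  0.00000000e+00,  0.00000000e+00,
         1.00000000e+00]])}
[ 0.74459931  0.43288171 -0.5080407   2.0823956   0.32179917  0.7013144
  0.02721299]
```

```bash
python3 - <<'E'
from h import *
import cv2
a=-0.11
movep([.437,-.0835,.13],R(a)); st()
command_gripper(.05,60)
move_l([.437,-.0835,.032],feed=.12); st()
command_gripper(.0,60); st()
move_l([.437,-.0835,.060],feed=.1)
movep([.49,-.02,.060],R(0)); st()
p,d=camera("top");cv2.imwrite("pics/t1.png",p[...,::-1])
x,y,w,h=170,170,200,70
c=cv2.resize(p[y:y+h,x:x+w,::-1],None,fx=4,fy=4,interpolation=cv2.INTER_CUBIC)
p,d=camera("side");cv2.imwrite("pics/s1.png",p[...,::-1])
c2=cv2.resize(p[180:310,190:390,::-1],None,fx=4,fy=4,interpolation=cv2.INTER_CUBIC)[:, :]
cv2.imwrite("pics/v1.png",np.vstack([c,c2[:310]]))
E
```

```text
t 2.35 p [ 0.4373 -0.0846  0.1301] F [ 0.5 -0.1 -0. ] gap 0.0855 gf 0.0
t 3.76 p [ 0.4375 -0.0834  0.0324] F [-0.2  0.2  0.1] gap 0.0503 gf 0.0
t 4.11 p [ 0.4387 -0.0836  0.0331] F [0.3 0.  6.3] gap 0.0228 gf 59.2
t 4.97 p [ 0.49   -0.0186  0.0592] F [ 0.1  0.8 -1.8] gap 0.0236 gf 58.8
```

View pics/v1.png

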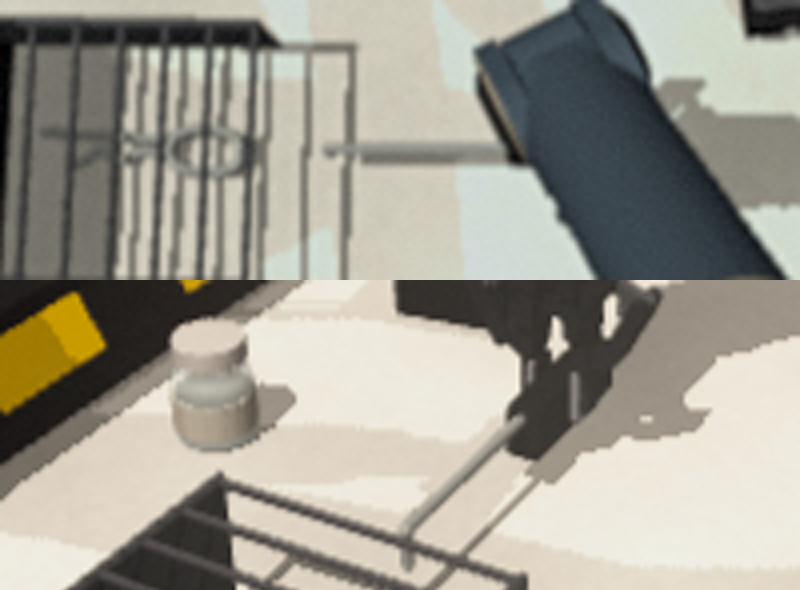

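The lifted rod's end is at about top px (251.5,207.5). In the side view the turned-down tip's lower end is at about (292,251), in front of the guard, and the loop hasn't moved at (222,207).

```bash
python3 - <<'E'
from h import *
print(px("top",251.3,207.5,.058),px("side",292,251,.029),px("side",291,240,.059)); st()
E
```

```text
[0.4848236  0.17180354 0.058     ] [0.49165458 0.16163535 0.029     ] [0.49325406 0.16137073 0.059     ]
t 5.07 p [ 0.4888 -0.0206  0.0591] F [-0.1 -0.  -1.9] gap 0.0231 gf 58.8
```

```bash
python3 - <<'E'
from h import *
import cv2
move_l([.4935,.086,.060],feed=.12); st()
print(move_l([.4935,.086,.0345],feed=.06,until_force=5)); st()
move_l([.4935,-.137,.0345],feed=.11); st()
p,d=camera("top");cv2.imwrite("pics/t2.png",p[...,::-1])
cv2.imwrite("pics/v2.png",cv2.resize(p[170:250,200:360,::-1],None,fx=5,fy=5,interpolation=cv2.INTER_CUBIC))
E
```

```text
t 6.10 p [0.4934 0.0849 0.0598] F [-0.4  0.1 -0.9] gap 0.0232 gf 58.8
True
t 6.58 p [0.4927 0.0853 0.0332] F [-0.8 -0.4  4.6] gap 0.0232 gf 59.5
t 8.74 p [ 0.4936 -0.1365  0.0346] F [-0.2  0.6 -1.7] gap 0.0230 gf 58.8
```

View pics/v2.png

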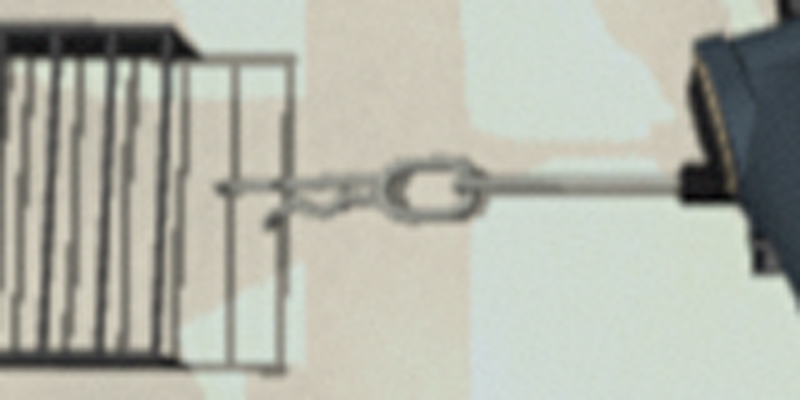

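The clip is out. Its loop centre is at crop (433,188), which is top px (286.6,207.6). The leg runs from crop (222,187), px (244.4,207.4), to (375,183), px (275,206.6), all clear of the guard.

```bash
python3 - <<'E'
from h import *
import cv2
move_l([.4935,-.127,.0345],feed=.08)
move_l([.4935,-.127,.066],feed=.1)
move_l([.4935,-.18,.066],feed=.15)
move_l([.445,-.18,.066],feed=.15)
print(move_l([.445,-.18,.032],feed=.06,until_force=4)); st()
command_gripper(.05); st()
move_l([.445,-.18,.15],feed=.2)
movep([.42,.06,.30],R(0)); st()
p,d=camera("top");cv2.imwrite("pics/t3.png",p[...,::-1])
s=sense();print(s["tcp_rot"].round(3).tolist() if hasattr(s["tcp_rot"],"tolist") else s["tcp_rot"])
w,d=camera("wrist");cv2.imwrite("pics/w3.png",w[...,::-1])
a=cv2.resize(p[180:240,240:400,::-1],None,fx=4,fy=4,interpolation=cv2.INTER_CUBIC)
b=cv2.resize(w[:,:,::-1],(640,400)); b=b[50:400]
cv2.imwrite("pics/v3.png",np.vstack([a,b]))
print("loop",px("top",286.6,207.6,.012),"leg",px("top",244.4,207.4,.004),px("top",275,206.6,.004))
E
```

```text
True
t 11.05 p [ 0.4445 -0.1799  0.033 ] F [-0.4 -0.8  4.7] gap 0.0233 gf 60.1
t 11.43 p [ 0.4438 -0.1798  0.0328] F [ 0.9  0.3 -0.1] gap 0.0501 gf 0.0
t 13.26 p [0.4199 0.0582 0.299 ] F [-0.3  0.1  0.1] gap 0.0496 gf 0.0
[[0.003, 1.0, -0.002], [1.0, -0.003, 0.0], [0.0, -0.002, -1.0]]
loop [0.48961555 0.06967779 0.012     ] leg [0.49262525 0.20203506 0.004     ] [0.49418482 0.10653093 0.004     ]
```

View pics/v3.png

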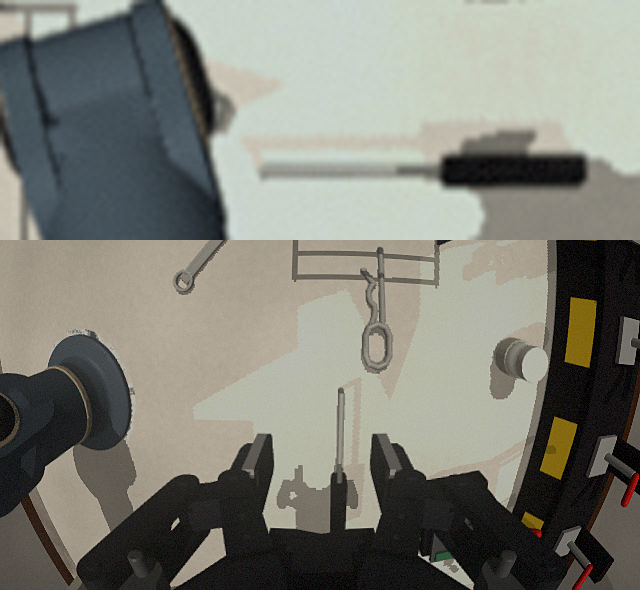

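The rod rests on its handle on the bench. In the wrist view, the clip loop centre is at (377,156), the leg runs from tip (381,60) to (382.5,125), and the bow is to the left.

```bash
cat >> h.py <<'E'
def wpx(u,v,z,s):
    c=camera_params("wrist");K=c["K"];T=np.array(c["tool_from_camera"])
    dx,dy=u-K[0,2],v-K[1,2];r=np.hypot(dx,dy);th=r/K[0,0]
    d=np.array([np.sin(th)*dx/r,np.sin(th)*dy/r,np.cos(th)])
    Rt=np.array(s["tcp_rot"]);o=Rt@T[:3,3]+np.array(s["position"]);d=Rt@T[:3,:3]@d
    return o+d*(z-o[2])/d[2]
E
python3 - <<'E'
from h import *
s=sense()
for q in((377,156,.012),(381,60,.004),(382.5,125,.004),(341,199,.034)):print(q,wpx(*q,s).round(4))
print(inverse_kinematics([.49,.07,.03],R(0)),inverse_kinematics([.54,-.21,.1],R(-np.pi/2)))
E
```

```text
(377, 156, 0.012) [0.4918 0.0722 0.012 ]
(381, 60, 0.004) [0.4968 0.2015 0.004 ]
(382.5, 125, 0.004) [0.4996 0.1134 0.004 ]
(341, 199, 0.034) [0.443  0.0192 0.034 ]
[ 0.33831955  0.62949798 -0.72472144  2.10252157  0.68963777  0.66037923
 -0.86020282] [ 0.64456668  0.54016561 -0.46006654  1.88554831  0.32717825  0.7902458
 -1.56250089]
```

```bash
cat >> h.py <<'E'
def ins(back,lat=0,yaw=.108,hole=(.6389,-.2134)):
    x=np.array([np.cos(yaw),np.sin(yaw)]);y=np.array([-x[1],x[0]])
    return np.array(hole)+x*(-.068-back)+y*(.008+lat)
E
python3 - <<'E'
from h import *
import cv2
command_gripper(.053,60)
movep([.491,.0715,.08],R(.024))
print(move_l([.491,.0715,.0275],feed=.08,until_force=4)); st()
command_gripper(0,80); s=st()
zg=s["position"][2]
move_l([.491,.0715,.14],feed=.15)
q=ins(.10);movep([*q,.16],R(.108-np.pi/2))
move_l([*q,.066+zg],feed=.15)
s=st(); open("zg","w").write(str(zg)); print(q,.066+zg)
import pickle;pickle.dump((np.array(s["position"]),np.array(s["tcp_rot"])),open("w4.pkl","wb"))
w,d=camera("wrist");cv2.imwrite("pics/w4.png",w[...,::-1])
b=cv2.resize(w[0:220,180:480,::-1],None,fx=2.6,fy=2.6,interpolation=cv2.INTER_CUBIC)
cv2.imwrite("pics/v4.png",b);p,d=camera("top");cv2.imwrite("pics/t4.png",p[...,::-1]);p,d=camera("side");cv2.imwrite("pics/s4.png",p[...,::-1])
E
```

```text
False
t 15.31 p [0.4911 0.0718 0.0275] F [ 0.1 -0.   0.4] gap 0.0528 gf 0.0
t 15.60 p [0.4917 0.0718 0.0286] F [-0.6 -0.4  5.6] gap 0.0370 gf 79.7
t 18.23 p [ 0.4717 -0.2227  0.0948] F [-0.5 -0.5 -1. ] gap 0.0367 gf 80.3
[ 0.4710165  -0.22355536] 0.09456330402217603
```

View pics/v4.png

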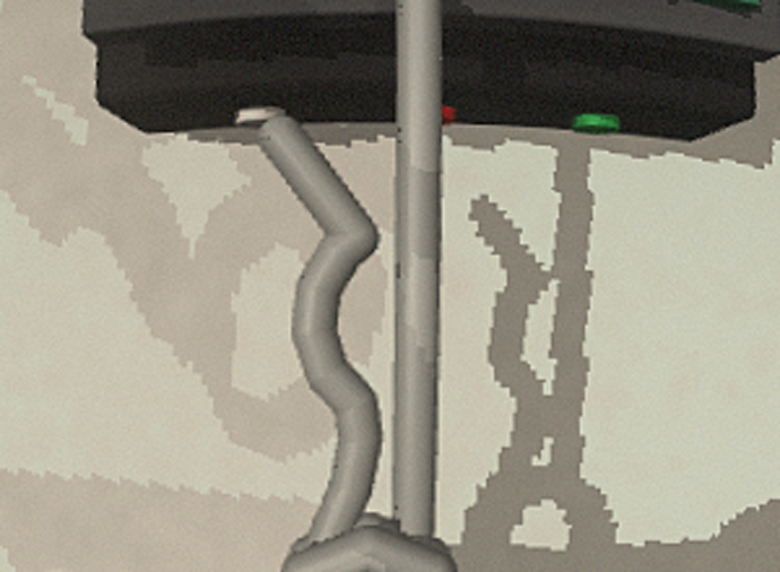

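The wrist view shows the clip held straight, with its leg vertical at crop column 416–420, px (340,192) to (341.5,10). The bow is to the left and the post is out of view. I'll lift up and shift sideways to see the post.

```bash
python3 - <<'E'
from h import *
import cv2,pickle
p,r=pickle.load(open("w4.pkl","rb"));s=dict(position=p,tcp_rot=r)
for u,v in((340,192),(340.8,100),(341.5,10)):
    g=wpx(u,v,.070,s);print("leg in tool",(r.T@(g-p)).round(4))
q=ins(.10);move_l([*q,.24],feed=.25)
q=ins(.06,.025);move_l([*q,.24],feed=.2); sleep(.2); s=st()
pickle.dump((np.array(s["position"]),np.array(s["tcp_rot"])),open("w5.pkl","wb"))
w,d=camera("wrist");cv2.imwrite("pics/w5.png",w[...,::-1])
b=cv2.resize(w[0:200,220:480,::-1],None,fx=3,fy=3,interpolation=cv2.INTER_CUBIC)
cv2.imwrite("pics/v5.png",b)
E
```

```text
leg in tool [0.0335 0.007  0.0248]
leg in tool [0.0768 0.0069 0.0249]
leg in tool [0.1199 0.0073 0.0249]
t 19.69 p [ 0.5071 -0.1952  0.2391] F [-0.   0.8 -1.5] gap 0.0372 gf 80.3
```

View pics/v5.png

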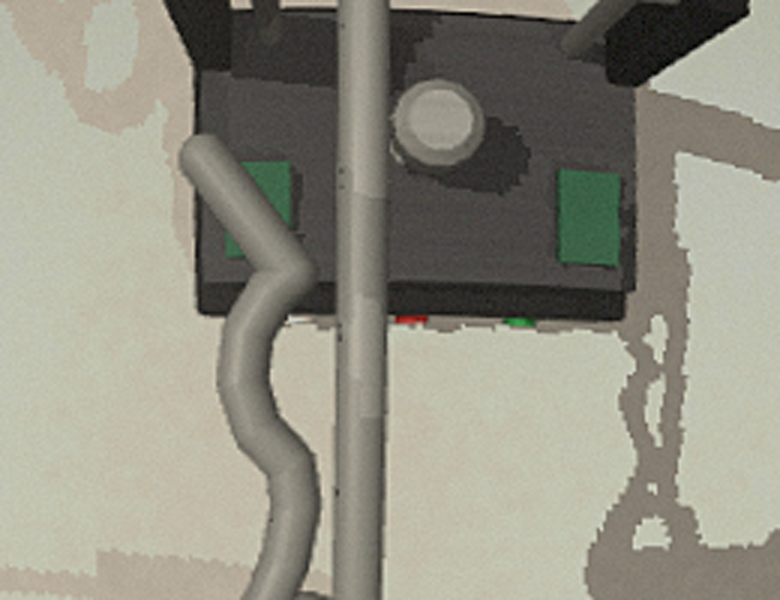

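The post top is centred at crop (440,121), px (366.7,40.3). The plate's front edge runs from crop (203,282) to (632,291), px (287.7,94)–(430.7,97). The leg is at crop column 362.

```bash
python3 - <<'E'
from h import *
import pickle
p,r=pickle.load(open("w5.pkl","rb"));s=dict(position=p,tcp_rot=r)
g=wpx(366.7,40.3,.097,s);print("post",g,"tool",(r.T@(g-p)).round(4))
print("tool x ang",np.arctan2(r[1,0],r[0,0]))
L,Rr=wpx(287.7,94,.062,s),wpx(430.7,97,.062,s);print(L,Rr,np.arctan2(*(Rr-L)[:2]))
L,Rr=wpx(286.8,104.5,.04,s),wpx(428.3,106.5,.04,s);print(L,Rr,np.arctan2(*(Rr-L)[:2]))
L,Rr=wpx(316.7,53.5,.062,s),wpx(406.5,56.7,.062,s);print(L,Rr,np.arctan2(Rr[0]-L[0],-(Rr[1]-L[1])))
for v in(190,100,10):g=wpx(220+362/3,v,.24-.025,s);print("leg",(r.T@(g-p)).round(4))
E
```

```text
post [ 0.64197773 -0.2165181   0.097     ] tool [0.1321 0.0356 0.1419]
tool x ang 0.10656375901751272
[ 0.5900113  -0.15265392  0.062     ] [ 0.60563033 -0.28971447  0.062     ] 3.0281250117298586
[ 0.58000047 -0.15034268  0.04      ] [ 0.59708811 -0.29618557  0.04      ] 3.024959657231153
[ 0.63137058 -0.17558756  0.062     ] [ 0.64081511 -0.2605945   0.062     ] 0.11064919395720306
leg [0.0347 0.0072 0.0241]
leg [0.0768 0.0068 0.024 ]
leg [0.1196 0.0068 0.0239]
```

```bash
cat >> h.py <<'E'
def ip(back,z=.0946): return [*ins(back,-.0010,.113,(.6422,-.2165)),z]
E
python3 - <<'E'
from h import *
A=R(.113-np.pi/2)
move_l(ip(.10,.24),A,feed=.2)
move_l(ip(.10),feed=.2); sleep(.1); st(); print(ip(.1))
print(move_l(ip(.045),feed=.06,until_force=6)); st(); print(ip(.045))
E
```

```text
t 21.11 p [ 0.4757 -0.2287  0.096 ] F [ 0.8  0.1 -1.5] gap 0.0370 gf 80.3
[np.float64(0.47448213745955714), np.float64(-0.22848826863500815), 0.0946]
False
t 22.18 p [ 0.5286 -0.2224  0.0945] F [ 0.2 -0.4 -1.1] gap 0.0367 gf 80.3
[np.float64(0.5291313634507577), np.float64(-0.2222864867489138), 0.0946]
```

```bash
python3 - <<'E'
from h import *
import cv2
for b in(.03,.02,.012,.006,.003,0):
    r=move_l(ip(b),feed=.05,until_force=35);print(b,r);st()
    if r:break
else:
    print(move_l(ip(-.008),feed=.02,until_force=12));st();print(ip(-.0))
w,d=camera("wrist");cv2.imwrite("pics/v6.png",cv2.resize(w[0:210,200:480,::-1],None,fx=2.5,fy=2.5,interpolation=cv2.INTER_CUBIC))
E
```

```text
0.03 False
t 22.62 p [ 0.5443 -0.2204  0.0946] F [ 0.1 -0.3 -1.1] gap 0.0369 gf 80.3
0.02 False
t 22.98 p [ 0.5514 -0.2178  0.0933] F [-5.4  3.  -1.2] gap 0.0368 gf 80.3
0.012 False
t 23.28 p [ 0.5597 -0.2166  0.0933] F [-3.9  2.6 -1.6] gap 0.0366 gf 80.3
0.006 False
t 23.55 p [ 0.5696 -0.2157  0.0947] F [ 2.5  5.4 -1.4] gap 0.0371 gf 80.2
0.003 False
t 23.80 p [ 0.5729 -0.2169  0.0952] F [ 4.1  4.3 -3.1] gap 0.0371 gf 80.4
0 False
t 24.05 p [ 0.5745 -0.2176  0.0949] F [ 2.8  2.4 -1.7] gap 0.0370 gf 80.4
False
t 24.60 p [ 0.5787 -0.2163  0.0931] F [-4.9  2.3 -1.7] gap 0.0369 gf 80.6
[np.float64(0.5738443665344674), np.float64(-0.21721230156938204), 0.0946]
```

View pics/v6.png

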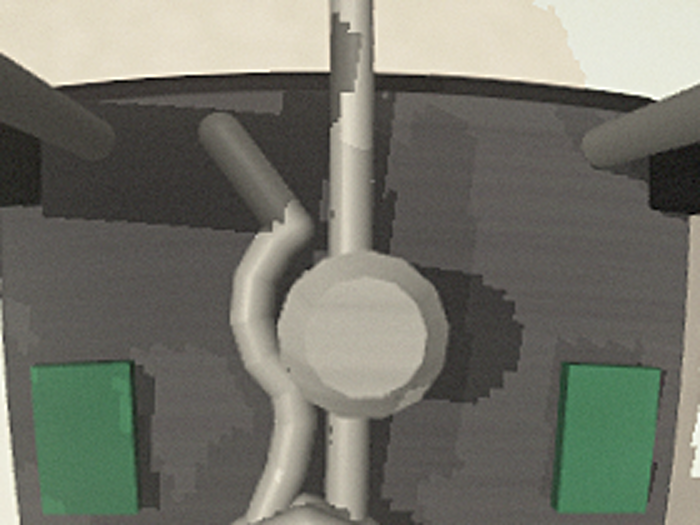

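The leg passes through the post, at crop (350,130) to (345,460), and the bow has sprung round it on the left. Next I relax slightly, release and retreat.

```bash
python3 - <<'E'
from h import *
import cv2
move_l(ip(-.002),feed=.03); sleep(.2); st()
command_gripper(.06); st()
move_l(ip(.0,.26),feed=.12)
q=ip(.03,.26);move_l(q,feed=.15); sleep(.2);st()
w,d=camera("wrist");p,d=camera("top");s,_=camera("side")
f=lambda a,k:cv2.resize(a[...,::-1],None,fx=k,fy=k,interpolation=cv2.INTER_CUBIC)
A=f(w[0:180,180:460],2.5);B=f(p[110:230,240:500],1.35*2);B=B[:,:700] 
B=cv2.resize(B,(700,140*2-130)) if 0 else f(s[120:200,230:400],700/170)[:330]
cv2.imwrite("pics/v7.png",cv2.resize(np.vstack([A,B[:140]]) if 0 else np.vstack([A[:300],B[:300,:700]]),(700,600)))
E
```

```text
t 25.20 p [ 0.5762 -0.2174  0.0949] F [-0.5 -0.2 -1.1] gap 0.0372 gf 80.5
t 25.55 p [ 0.576  -0.217   0.0948] F [0.7 0.5 0.2] gap 0.0599 gf 0.0
t 27.62 p [ 0.5447 -0.2203  0.2599] F [-0.   0.6 -0. ] gap 0.0602 gf 0.0
```

View pics/v7.png

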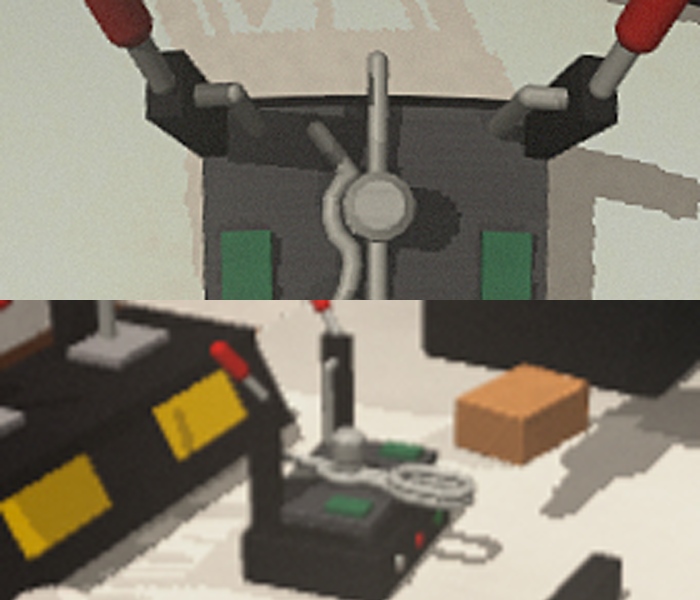

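The released clip stays home: the leg is through the post at (377,60–300), the bow is round it, and the loop is level in the side view at (430,482). The carton is untouched and the robot is clear.

```bash
python3 -c "
from rig import *
print(finish_job())"
```

```text
the job is handed in; nothing more can be done
None
```

I handed the job in at about 28 s: the clip is through the post's cross-hole with its bow sprung shut, the hooked rod is lying back on the bench, and I kept the arm away from the carton, jar and screwdriver (only the carton was checked in the last pictures).

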